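Load a slat into the sprung drill jig

TASK

Set the short wooden slat up for drilling in the jig, using the fingertips only: push the red plate on the sprung jaw away from the fence until its catch drops in and let go, so that the jaw comes back a little and stays open on the catch. Then push the slat along its channel, without lifting it, until its end is home against the end stop under the drill bush, and finally press the yellow pad of the catch down and let go so that the jaw springs shut and clamps the slat. Leave the other things on the worktop where they are.

Things in the scene. Friction and masses are not known exactly. Their poses are not given: they have to be found in the camera images.
- jig: Drill jig fixed to the worktop, dark wood base. Origin on the worktop under the fence face; x = the way the jaw opens, y = the way the slat is fed, z up. In this frame (mm): base x -24..188, y -48..84 and infeed wing x -24..42, y -245..-47, both with top (the bed) at z = 12. Fence x -17..0, y -95..58, up to z = 24, face at x = 0. Behind the jaw, x 89..142, bearings and catch up to z = 38.
- channel_mouth (a point): Middle of the mouth of the infeed channel, on the bed, x = 10.5, y = -95, z = 12 mm in the jig frame. From here to y = -42 the slat runs between the fence (face x = 0) and an outer guide x 21..34 mm, also up to z = 24. Nothing stands on the wing before it (y < -95).
- end_stop (a point): Point on the face of the aluminium end stop that the slat's front end must meet: x = 9, y = 58, z = 16.5 mm in the jig frame (x = 9 is the middle of the clamped slat). Stop block x -17..46, y 58..78, up to z = 26.
- drill_bush (a point): Top of the drill bush, x = 9, y = 46, z = 40 mm in the jig frame. It sits in a steel plate x -17..25, y 36..78, z 26..33 that bridges the end of the slat's path; the slat passes under it.
- jaw (a joint): Blue sprung jaw, x 4..34, y -33..33, z 13..28 mm in the jig frame at 0. Value in m along the jig's +x; gap to the fence is 4 mm + value. 0 = shut (start), 0.014 = clamping the slat, 0.030 = held by the catch, 0.044 = end of travel. A spring shuts it (6 N at 0, 12.6 N at the end). Pushed past 0.030 and let go it returns to 0.030 and stays; let go earlier it goes back to 0.
- push_plate (a point): Middle of the front face of the upright red plate on the jaw; the face looks along the jig's -x. Plate 44 mm wide in y, 5 mm thick, z = 28 to 64 mm. The point is at x = 12 mm + jaw value, y = 0, z = 50 mm in the jig frame. Push it along the jig's +x, over the fence (24 mm high).
- latch (a joint): Rocking catch of the jaw, on a pin along the jig's y at x = 130, z = 26 mm. Value in rad: 0 = at rest, hook down; it lifts to about 0.17 as the jaw's tooth passes, and when its pad is pressed; 0.32 = stop. Spring returned. Lifted above 0.15 it lets the jaw go.
- release_pad (a point): Middle of the top of the yellow ribbed pad of the catch, 26 mm (x) by 28 mm (y), at x = 164, y = 0, z = 46 mm in the jig frame, 34 mm from its pin. Pressed about 9 mm down (8 N; stop at 11 mm) it lets a latched jaw go.
- slat: Short pine slat, 18 x 170 x 9 mm, about 50 g, lying on the bed along the jig's y. Origin at the middle of its underside; its y axis along its length, ends at -85 and +85 mm. At the start its front (+y) end is in the infeed channel 37 to 65 mm before the jig's origin, the other end sticks out over the wing. Home against the end stop its origin is at y = -27 mm in the jig frame.
- long_slat: A longer pine slat, 18 x 200 x 9 mm, lying on the worktop: leave alone. Origin at the middle of its underside.
- brass_fitting: Brass reducer fitting, 34 mm wide and 39 mm high, standing on the worktop: leave alone. Origin under its middle.
- hex_key: Hexagon key, 35 x 105 x 12 mm, lying on the worktop: leave alone.
- marker_pen: White and red marker, 17 x 135 x 16 mm, lying on the worktop: leave alone.

How it is judged:
By the outcome, as a careful person would: the job done as asked, in the order asked, and still so for the second after the job is handed in, with the robot touching nothing.
It also fails if it takes over 45 s, if anything falls off the work surface, if the arm or the gripper's body presses on something with over 40 N, if the wrist force passes 120 N, or if a joint passes its speed limit or range.

ROBOT

A 6-joint arm with a two-finger parallel gripper is mounted at the origin on a cart in front of the work surface, level with it; the furniture and walls round the work are solid. World frame = base frame: x ahead of the robot, y to its left, z up, the work surface at z = 0. Lengths are in m, angles in rad, forces in N, time in s.
With the tool pointing down it reaches from about 0.35 to 0.975 m from the base axis. Payload 4.9 kg.
Tool frame: the origin (TCP) lies on the centre line of the jaws, within the pads' length; the fingertips stand manip.tip_reach ahead of it and the grasp point (between the pads) is the TCP (manip.tip_reach is the distance from the TCP to the fingertips, in m); z points along the fingers, y is the line along which they close (so a half turn about z gives the same grasp; the last joint's range is limited). The gripper opens to 85 mm and grips with 20 to 120 N. Pads are 22 mm wide; open, the fingers measure 114 mm over their backs; the gripper's body (76 mm by 85 mm) begins 54 mm behind the grasp point. The pads swing forward as they close: fully open they stand 13 mm farther back than shut.
Start: joints at [1.115, 0.053, 1.613, -0, 1.476, -0.119], TCP at [0.207, 0.59, 0.25] pointing down, gripper open.
Joint ranges: [-3.01, 3.01], [-1.01, 2.22], [0.06, 2.58], [-1.02, 4.17], [0.09, 2.62], [-3.14, 3.14]. Speed limits (rad/s): [2.57, 2.57, 3.14, 3.14, 3.14, 3.14].

INTERFACE

Orientations are given as a unit quaternion [w, x, y, z].
In Python, from plant import manip gives the robot as it stands. The module is installed in compiled form; this text tells all that it offers.
- The arm moves only by the tool move_arm, never from a script. Its argument "rows" is a list of rows, each a list of 7 numbers: the shift along the tool's x, y, z in cm, then the turn, a rotation vector about the tool's x, y, z in degrees, then the opening, from -1 (shut) to 1 (fully open). In form: [[tx, ty, tz, ax, ay, az, jaw], ...]. A call has 1 to 20 rows; each row shifts and turns the commanded pose from where the row before left it, along the tool's axes as they then stand; what a row does not reach is not made up. A row lasts 1/12 s, in which the tool goes at most 41.7 mm and 7.16 degrees, less where a joint would pass 70% of its speed; a pose out of reach is approached as far as the arm can. A call is refused whole if a number of a shift passes 4.17 or a number of a turn 7.16, either way. A call with a gripper value outside its range is refused whole. The fingers move at their own pace and stop on an object; the grip force is fixed at half the most. Time passes only in rows, so rows that do not move let the fingers close. It gives the time, the measured TCP pose, the force, the opening and the grip force at its end, in the units of the state.
- manip.state(): the state, without advancing time (a new reading comes with each control period).
- manip.grab_frame(name): name is "scene" or "top" or "wrist"; returns a dict with "img" (480x640x3 uint8, blue, green, red), "mtx" (3x3 intrinsics, pixels), "R" (3x3) and "t" (3): a world point X has camera coordinates R X + t. Camera axes: x right, y down, z forward; pixel columns grow to the right and rows downward; lengths in m; the calibration is good to about 2 mm. A picture is of the moment at which its call begins. There is no depth.
- manip.job_done(): hands the job in; it is judged then, once.
The state is a dict: "time": time; "joint_pos": joint angles; "joint_vel": joint speeds; "joint_efforts": joint torques, N m; "tool_pos": TCP position; "tool_rot": TCP orientation; "contact_force": force on the tool from outside, world axes, zero at the start; "ft_torque": the same for the moment, N m; "gripper_width": opening from 0.0 (shut) to 1.0 (fully open); "grasp_force": force on a finger pad.
Only numpy, scipy, OpenCV 4.12 (cv2) and the standard library are available. Lean on these libraries where they do the work, as an engineer would, in place of code of your own. Each camera call takes 0.05 s, during which the arm holds its last target. There are 200 camera calls.

## Working session

There is one attempt and no reset: what is moved stays moved. The work goes in short steps, Python scripts to look and compute and a tool call to move; the robot and the scene stay as the last step left them, time stands still between calls to the robot, and variables do not carry over. Pictures are saved under pics/ and viewed, at most 10 in all, crops included, and the job is handed in when it is done.

Besides the shell and the picture viewer there is one more tool, called after "Request:" as name([rows], argument=value, ...), one row to a line, values as JSON. move_arm: Moves the arm, as the interface text tells. Its arguments: {"type":"object","properties":{"rows":{"type":"array","items":{"type":"array","items":{"type":"number"}}}},"required":["rows"]}

```bash
mkdir -p pics; python3 - <<'E'
from plant import manip
import cv2, numpy as np
print(manip.state(), manip.tip_reach)
for n in("scene","top"):
    f=manip.grab_frame(n); cv2.imwrite(f"pics/{n}0.png",f["img"]); np.savez(f"pics/{n}0.npz",**f)
    print(n,f["mtx"].round(1).tolist(),f["R"].round(3).tolist(),f["t"].round(3).tolist())
E
```

```text
{'time': 0.0, 'joint_pos': array([ 1.11499753e+00,  5.33552666e-02,  1.61429520e+00,  1.21714603e-07,
        1.47600458e+00, -1.19035523e-01]), 'joint_vel': array([-0.00067236, -0.00182872,  0.00237071,  0.00116241,  0.00202028,
        0.00028939]), 'joint_efforts': array([ 1.44610326e-04, -3.93690634e+01, -3.70167124e+01, -1.29260175e-04,
        7.43972138e-03, -1.11121028e-05]), 'tool_pos': array([0.20628198, 0.58935617, 0.24906325]), 'tool_rot': array([-2.92378547e-04,  1.67587009e-01,  9.85856750e-01, -9.88881255e-04]), 'contact_force': array([ 0.28275449, -0.39390322, -0.43738519]), 'ft_torque': array([-0.00746172,  0.02126807, -0.04982992]), 'grasp_force': 0.0, 'gripper_width': 1.001266022577965} 0.019
scene [[489.7, 0.0, 318.0], [0.0, 489.7, 241.8], [0.0, 0.0, 1.0]] [[0.608, -0.793, 0.023], [-0.364, -0.305, -0.88], [0.705, 0.527, -0.475]] [-0.296, 0.287, 0.439]
top [[516.9, 0.0, 323.9], [0.0, 516.9, 241.2], [0.0, 0.0, 1.0]] [[-0.003, -1.0, -0.002], [-0.975, 0.003, -0.223], [0.223, 0.001, -0.975]] [0.069, 0.58, 0.771]
```

View pics/top0.png

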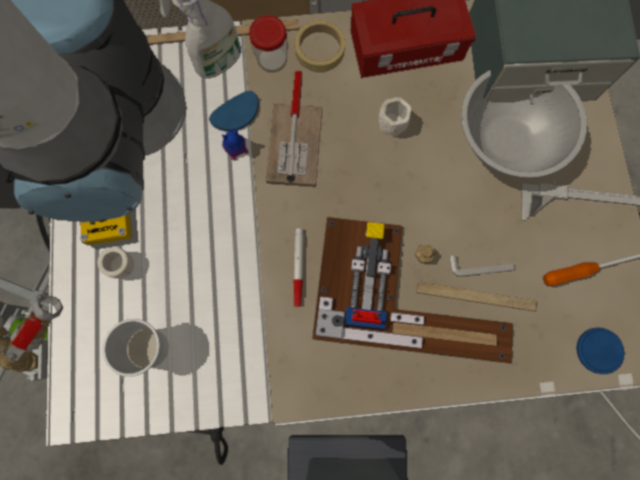

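View pics/scene0.png

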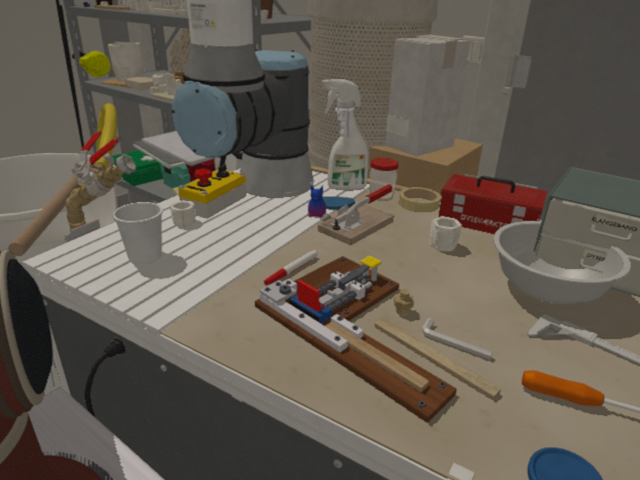

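The top view shows the jig with its corners near (329,218), (313,340), (510,362) and (513,322), the yellow pad at (375,231), the red plate at (367,316) and the short slat's free end near (497,340). The jig's x axis points roughly along world +x and its y axis along world +y. The scene view agrees: the plate stands on the shut jaw, and the slat sits in the channel.

```bash
cat > h.py <<'E'
import numpy as np, cv2
def ray(f,px,z):
    K,R,t=f["mtx"],f["R"],f["t"]; c=-R.T@t
    d=R.T@np.linalg.inv(K)@np.array([px[0],px[1],1.]); return c+d*(z-c[2])/d[2]
def proj(f,X):
    p=f["mtx"]@(f["R"]@np.asarray(X)+f["t"]); return p[:2]/p[2]
def blob(img,lo,hi,box):
    x0,y0,x1,y1=box; h=cv2.cvtColor(img,cv2.COLOR_BGR2HSV)[y0:y1,x0:x1]
    m=cv2.inRange(h,np.array(lo),np.array(hi)); n,l,s,c=cv2.connectedComponentsWithStats(m)
    k=1+np.argmax(s[1:,4]); return c[k]+[x0,y0], s[k], (l==k).astype(np.uint8)
E
python3 - <<'E'
from h import *
f=dict(np.load("pics/top0.npz")); img=f["img"]
h=cv2.cvtColor(img,cv2.COLOR_BGR2HSV)
for p in [(335,240),(420,347),(505,350),(450,333),(375,231),(367,316),(450,295),(300,320)]: print(p,h[p[1],p[0]])
# brown outline incl. everything darker/more saturated than worktop
c,s,m=blob(img,(0,90,20),(20,255,140),(305,205,525,375))
m=cv2.morphologyEx(m,cv2.MORPH_CLOSE,np.ones((3,3)))
cs=max(cv2.findContours(m,cv2.RETR_EXTERNAL,cv2.CHAIN_APPROX_NONE)[0],key=cv2.contourArea)
print(cv2.approxPolyDP(cs,5,True)[:,0]+[305,205], s)
v=img[200:380,300:540]; cv2.imwrite("pics/c1.png",cv2.resize(v,None,fx=3.3,fy=3.3,interpolation=cv2.INTER_CUBIC))
E
```

```text
(335, 240) [ 12 176  71]
(420, 347) [  8  28 138]
(505, 350) [ 12 177  85]
(450, 333) [ 16 118 125]
(375, 231) [ 26 255 180]
(367, 316) [  2 243 164]
(450, 295) [ 18  93 143]
(300, 320) [ 19  66 132]
[[327 217]
 [314 339]
 [511 361]
 [511 323]
 [395 308]
 [402 227]
 [384 223]
 [384 238]
 [378 239]
 [392 265]
 [386 328]
 [344 326]
 [420 335]
 [423 346]
 [316 336]
 [320 295]
 [331 296]
 [334 309]
 [349 306]
 [350 261]
 [358 245]
 [369 245]
 [366 223]
 [375 221]] [   7   12  201  147 8837]
```

View pics/c1.png

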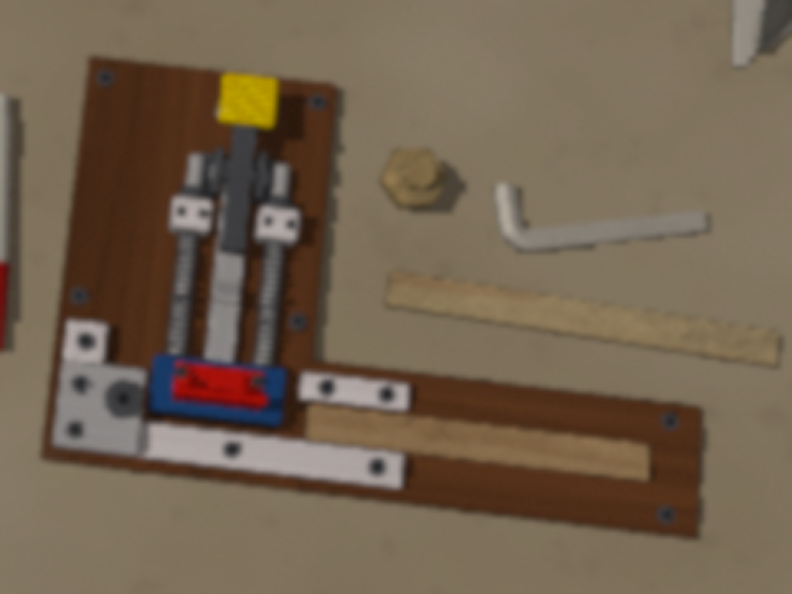

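```bash
cat >> h.py <<'E'
def fitjig(f,obs):
    P=np.array([o[0] for o in obs],float)/1000; W=np.array([ray(f,o[1],o[0][2]/1000) for o in obs])
    p,w=P[:,:2],W[:,:2]; pc,wc=p.mean(0),w.mean(0); H=(p-pc).T@(w-wc)
    a=np.arctan2(H[0,1]-H[1,0],H[0,0]+H[1,1]); R=np.array([[np.cos(a),-np.sin(a)],[np.sin(a),np.cos(a)]])
    o=wc-R@pc; return a,R,o,(w-(p@R.T+o))*1000
E
python3 - <<'E'
from h import *
f=dict(np.load("pics/top0.npz")); img=f["img"]; g=dict(np.load("pics/scene0.npz"))
q=lambda x,y:(x/3.3+300-.35,y/3.3+200-.35)
yc,ys,_=blob(img,(22,180,90),(34,255,255),(340,210,410,260)); rc,rs,_=blob(img,(0,200,90),(6,255,255),(340,295,400,335))
print("yel",yc,ys,"red",rc,rs)
obs=[((188,84,12),q(92,58)),((188,-48,12),q(338,88)),((-24,84,12),q(42,458)),((-24,-245,12),q(698,537)),((42,-245,12),q(701,405)),((42,-47,12),q(318,362)),((164,0,46),yc),((9,46,40),q(124,397))]
a,R,o,res=fitjig(f,obs); print("yaw",np.degrees(a),"o",o,"\n",res.round(1))
np.savez("jig.npz",a=a,R=R,o=o)
for n,u in [("slat end L",q(649,443)),("slat end R",q(647,481)),("slat front",q(308,405))]:
    print(n,(R.T@(ray(f,u,.021)[:2]-o)*1000).round(1))
print("plate top",(R.T@(ray(f,rc,.064)[:2]-o)*1000).round(1))
# check in the scene view
yc2,_,_=blob(g["img"],(22,150,90),(34,255,255),(350,245,390,290)); 
for P in [(164,0,46),(42,-245,12),(-24,-245,12),(188,-48,12),(14.5,0,64)]:
    w=R@np.array(P[:2])/1000+o; print(P,w.round(4),proj(g,[*w,P[2]/1000]).round(1))
print(yc2)
E
```

```text
yel [374.88764045 230.03370787] [ 26  12  19  17 267] red [365.97487437 316.66331658] [ 14  16  26  12 199]
yaw -6.8734287350743335 o [0.43980802 0.00128696] 
 [[-1.5 -1.3]
 [-2.5  0.6]
 [ 1.4 -0.7]
 [ 1.3  0.9]
 [ 0.5  1.9]
 [-1.  -2.5]
 [ 0.5  0.7]
 [ 1.3  0.3]]
slat end L [  19.6 -215. ]
slat end R [   0.9 -214.8]
slat front [ 18.4 -45.4]
plate top [18.8  2.6]
(164, 0, 46) [ 0.6026 -0.0183] [368.6 261.1]
(42, -245, 12) [ 0.4522 -0.247 ] [455.9 389.2]
(-24, -245, 12) [ 0.3867 -0.2391] [426.9 418. ]
(188, -48, 12) [ 0.6207 -0.0689] [398.  283.8]
(14.5, 0, 64) [ 4.542e-01 -4.000e-04] [305.9 285.9]
[370.64705882 261.41176471]
```

The fit holds: the slat's length comes out at 170 mm, residuals are about 2 mm, and the scene view agrees. The slat's rear end is at jig y = -215, so it has 103 mm to go. Next I align the tool with the jig (tool x = -jig x, tool y = jig y) and move to a point above the fence.

Request:
move_arm([
  [0,0,0,0,0,-6.2,-1],
  [0,0,0,0,0,-6.2,-1],
  [-1.61,-3.09,0,0,0,0,-1],
  [-1.61,-3.09,0,0,0,0,-1],
  [-1.61,-3.09,0,0,0,0,-1],
  [-1.61,-3.09,0,0,0,0,-1],
  [-1.61,-3.09,0,0,0,0,-1],
  [-1.61,-3.09,0,0,0,0,-1],
  [-1.61,-3.09,0,0,0,0,-1],
  [-1.61,-3.09,0,0,0,0,-1],
  [-1.61,-3.09,0,0,0,0,-1],
  [-1.61,-3.09,0,0,0,0,-1],
  [-1.61,-3.09,0,0,0,0,-1],
  [-1.61,-3.09,0,0,0,0,-1],
  [-1.61,-3.09,0,0,0,0,-1],
  [-1.61,-3.09,0,0,0,0,-1],
  [-1.61,-3.09,0,0,0,0,-1],
  [-1.61,-3.09,0,0,0,0,-1],
  [-1.61,-3.09,0,0,0,0,-1],
  [-1.61,-3.09,0,0,0,0,-1],
])

```text
time: 1.77
tool_pos: [0.4274, 0.0011, 0.25]
tool_rot: [-0.0, 0.06, 0.998, 0.0]
contact_force: [0.7, 1.0, 0.6]
gripper_width: 0.003
grasp_force: 0.0
```

```bash
cat > s.py <<'E'
from h import *
from plant import manip
from scipy.spatial.transform import Rotation as Ro
j=np.load("jig.npz"); s=manip.state(); R,o=j["R"],j["o"]
w,x,y,z=s["tool_rot"]; M=Ro.from_quat([x,y,z,w]).as_matrix()
t=s["tool_pos"]+M[:,2]*manip.tip_reach
print("t",round(s["time"],2),"tip jig mm",(R.T@(t[:2]-o)*1000).round(1),(t[2]*1000).round(1),"yaw err",round(np.degrees(np.arctan2(M[1,1],M[0,1])-j["a"])-90,2),"z axis",M[:,2].round(3),"F jig",(R.T@s["contact_force"][:2]).round(1),s["contact_force"][2].round(1),"w",round(s["gripper_width"],3))
E
python3 s.py
```

```text
t 1.77 tip jig mm [-12.3  -1.6] 231.0 yaw err -0.05 z axis [-0.  0. -1.] F jig [0.6 1.1] 0.6 w 0.003
```

Request:
move_arm([
  [0,0.05,3,0,0,0,-1],
  [0,0.05,4,0,0,0,-1],
  [0,0.05,4,0,0,0,-1],
  [0,0,4,0,0,0,-1],
  [0,0,3,0,0,0,-1],
  [0,0,1.5,0,0,0,-1],
  [0,0,0,0,0,0,-1],
])

```text
time: 2.35
tool_pos: [0.4234, 0.005, 0.0504]
tool_rot: [-0.005, 0.06, 0.998, 0.001]
contact_force: [0.0, 0.3, -0.6]
gripper_width: 0.004
grasp_force: 0.0
```

```bash
python3 s.py; python3 - <<'E'
from h import *
from plant import manip
f=manip.grab_frame("scene"); cv2.imwrite("pics/c2.png",cv2.resize(f["img"][190:350,230:430],None,fx=3.5,fy=3.5,interpolation=cv2.INTER_CUBIC))
s=manip.state(); p=s["tool_pos"].copy(); p[2]-=manip.tip_reach; print((proj(f,p)-[230,190])*3.5)
E
```

```text
t 2.35 tip jig mm [-16.9   1.7] 31.4 yaw err -0.03 z axis [-0.01   0.002 -1.   ] F jig [0.  0.3] -0.6 w 0.004
[212.97139152 419.60432063]
```

View pics/c2.png

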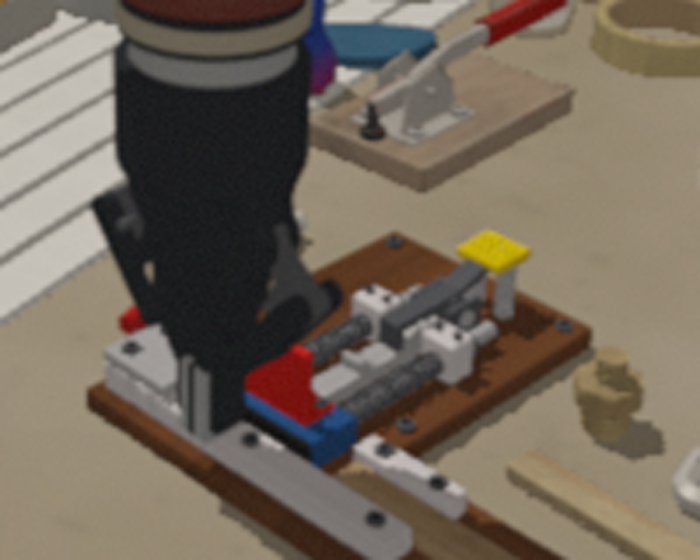

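The fingertips stand just above the fence in front of the red plate, with the tip at crop (205,435), as predicted. Next I push along jig +x, which is tool -x.

Request:
move_arm([
  [0,0,-0.4,0,0,0,-1],
  [-0.5,0,0,0,0,0,-1],
  [-0.5,0,0,0,0,0,-1],
  [-0.4,0,0,0,0,0,-1],
  [-0.4,0,0,0,0,0,-1],
  [-0.4,0,0,0,0,0,-1],
  [-0.4,0,0,0,0,0,-1],
  [-0.4,0,0,0,0,0,-1],
  [-0.4,0,0,0,0,0,-1],
  [-0.4,0,0,0,0,0,-1],
  [-0.4,0,0,0,0,0,-1],
  [-0.3,0,0,0,0,0,-1],
  [0,0,0,0,0,0,-1],
  [0,0,0,0,0,0,-1],
])

```text
time: 3.57
tool_pos: [0.4706, -0.0008, 0.0591]
tool_rot: [-0.003, 0.06, 0.998, 0.0]
contact_force: [-9.0, 0.6, 5.9]
gripper_width: 0.002
grasp_force: 4.6
```

```bash
python3 s.py
```

```text
t 3.57 tip jig mm [30.7  1.6] 40.1 yaw err -0.01 z axis [-0.006  0.001 -1.   ] F jig [-9.1 -0.5] 5.9 w 0.002
```

Request:
move_arm([
  [-0.3,0,0,0,0,0,-1],
  [-0.3,0,0,0,0,0,-1],
  [-0.2,0,0,0,0,0,-1],
  [0,0,0,0,0,0,-1],
  [0,0,0,0,0,0,-1],
])

```text
time: 3.98
tool_pos: [0.4781, -0.0017, 0.059]
tool_rot: [-0.004, 0.06, 0.998, 0.0]
contact_force: [-9.8, 0.8, 8.0]
gripper_width: 0.001
grasp_force: 5.4
```

```bash
python3 s.py;python3 - <<'E'
from h import *
from plant import manip
f=manip.grab_frame("scene"); cv2.imwrite("pics/c3.png",cv2.resize(f["img"][190:350,230:430],None,fx=3.5,fy=3.5,interpolation=cv2.INTER_CUBIC))
E
```

```text
t 3.98 tip jig mm [38.2  1.6] 40.0 yaw err -0.0 z axis [-0.008  0.001 -1.   ] F jig [-9.8 -0.4] 8.0 w 0.001
```

View pics/c3.png

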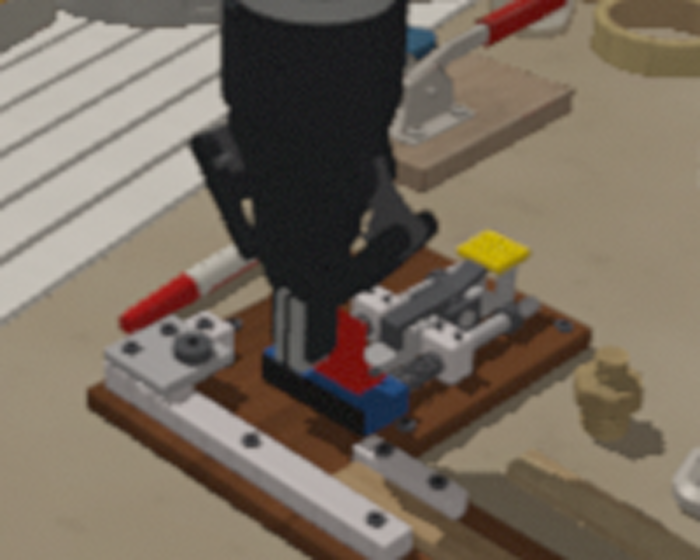

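The jaw is wide open, with the blue block well past the drill plate. I push 3 mm more, then back off.

Request:
move_arm([
  [-0.3,0,0,0,0,0,-1],
  [0,0,0,0,0,0,-1],
  [0.3,0,0,0,0,0,-1],
  [0.3,0,0,0,0,0,-1],
  [0.3,0,0,0,0,0,-1],
  [0.3,0,0,0,0,0,-1],
  [0.3,0,0,0,0,0,-1],
  [0,0,0,0,0,0,-1],
  [0,0,0,0,0,0,-1],
])

```text
time: 4.78
tool_pos: [0.4686, -0.0006, 0.0595]
tool_rot: [0.0, 0.06, 0.998, -0.0]
contact_force: [0.1, -0.7, -0.0]
gripper_width: 0.002
grasp_force: 0.0
```

```bash
python3 s.py
```

```text
t 4.78 tip jig mm [28.8  1.6] 40.5 yaw err -0.03 z axis [ 0.001 -0.    -1.   ] F jig [ 0.2 -0.6] -0.0 w 0.002
```

The force is zero with the tool 9 mm back from its farthest point, so the catch holds. Next I lift and go behind the slat's rear end.

Request:
move_arm([
  [0.9,0,-0.5,0,0,0,-1],
  [0,0,-3,0,0,0,-1],
  [0,0,-3,0,0,0,-1],
  [0.13,-2,0,0,0,0,-1],
  [0.13,-3.2,0,0,0,0,-1],
  [0.13,-3.2,0,0,0,0,-1],
  [0.13,-3.2,0,0,0,0,-1],
  [0.13,-3.2,0,0,0,0,-1],
  [0.13,-3.2,0,0,0,0,-1],
  [0.13,-3.2,0,0,0,0,-1],
  [0,-2.2,0,0,0,0,-1],
  [0,-1,0,0,0,0,-1],
  [0,0,0,0,0,0,-1],
  [0,0,0,0,0,0,-1],
])

```text
time: 5.95
tool_pos: [0.4211, -0.2403, 0.1242]
tool_rot: [-0.0, 0.061, 0.998, 0.0]
contact_force: [0.6, 1.2, 0.1]
gripper_width: -0.002
grasp_force: 0.0
```

```bash
python3 s.py;python3 - <<'E'
from h import *
from plant import manip
f=manip.grab_frame("top"); cv2.imwrite("pics/c4.png",cv2.resize(f["img"][200:380,300:540],None,fx=3.3,fy=3.3,interpolation=cv2.INTER_CUBIC))
E
```

```text
t 5.95 tip jig mm [  10.4 -242.1] 105.2 yaw err -0.07 z axis [-0.     0.001 -1.   ] F jig [0.4 1.3] 0.1 w -0.002
```

View pics/c4.png

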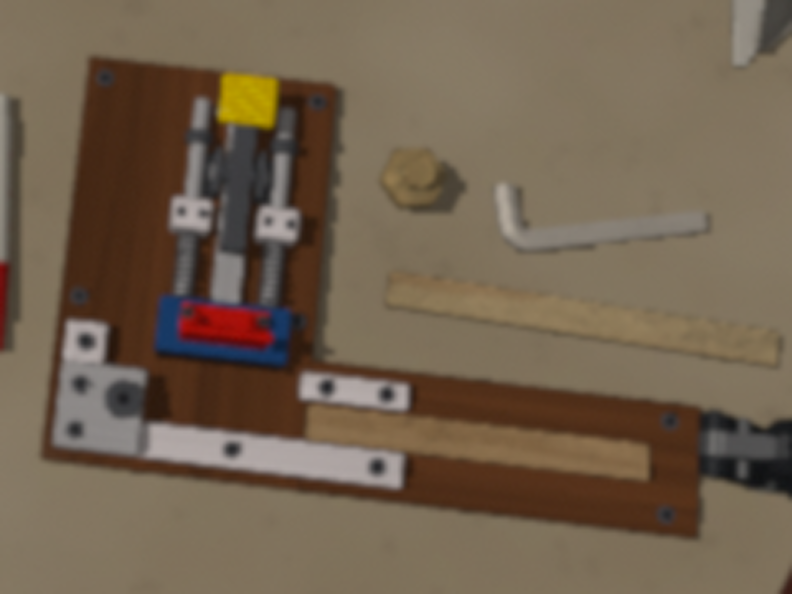

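The jaw sits open on the catch (red plate now at crop (225,325)), and the slat hasn't moved, with its rear end at crop (649,462). Next I go down to just above the bed.

Request:
move_arm([
  [0,0,3,0,0,0,-1],
  [0,0,3,0,0,0,-1],
  [0,0,1.7,0,0,0,-1],
  [0,0,0.7,0,0,0,-1],
  [0,0,0.5,0,0,0,-1],
  [0,0,0,0,0,0,-1],
  [0,0,0,0,0,0,-1],
  [0,0,0,0,0,0,-1],
])

```text
time: 6.67
tool_pos: [0.4222, -0.2411, 0.0369]
tool_rot: [0.001, 0.06, 0.998, -0.001]
contact_force: [0.1, -1.4, -0.2]
gripper_width: 0.0
grasp_force: 0.0
```

```bash
python3 s.py
```

```text
t 6.67 tip jig mm [  11.6 -242.8] 17.9 yaw err 0.0 z axis [ 0.002 -0.002 -1.   ] F jig [ 0.3 -1.3] -0.2 w 0.0
```

Request:
move_arm([
  [0.15,0,0.2,0,0,0,-1],
  [0,0.3,0,0,0,0,-1],
  [0,0.5,0,0,0,0,-1],
  [0,0.5,0,0,0,0,-1],
  [0,0.5,0,0,0,0,-1],
  [0,0.5,0,0,0,0,-1],
  [0,0.5,0,0,0,0,-1],
  [0,0.5,0,0,0,0,-1],
  [0,0.5,0,0,0,0,-1],
  [0,0.5,0,0,0,0,-1],
  [0,0.5,0,0,0,0,-1],
  [0,0.5,0,0,0,0,-1],
  [0,0.5,0,0,0,0,-1],
  [0,0.5,0,0,0,0,-1],
  [0,0.5,0,0,0,0,-1],
  [0,0.5,0,0,0,0,-1],
  [0,0.5,0,0,0,0,-1],
  [0,0.5,0,0,0,0,-1],
  [0,0,0,0,0,0,-1],
  [0,0,0,0,0,0,-1],
])

```text
time: 8.33
tool_pos: [0.4298, -0.1572, 0.0334]
tool_rot: [0.0, 0.06, 0.998, 0.001]
contact_force: [0.2, 1.9, 4.6]
gripper_width: 0.003
grasp_force: 2.4
```

```bash
python3 s.py;python3 - <<'E'
from h import *
from plant import manip
f=manip.grab_frame("scene"); cv2.imwrite("pics/c5.png",cv2.resize(f["img"][240:420,240:460],None,fx=3.3,fy=3.3,interpolation=cv2.INTER_CUBIC))
E
```

```text
t 8.33 tip jig mm [   9.  -158.5] 14.4 yaw err -0.02 z axis [ 0.     0.002 -1.   ] F jig [-0.   1.9] 4.6 w 0.003
```

View pics/c5.png

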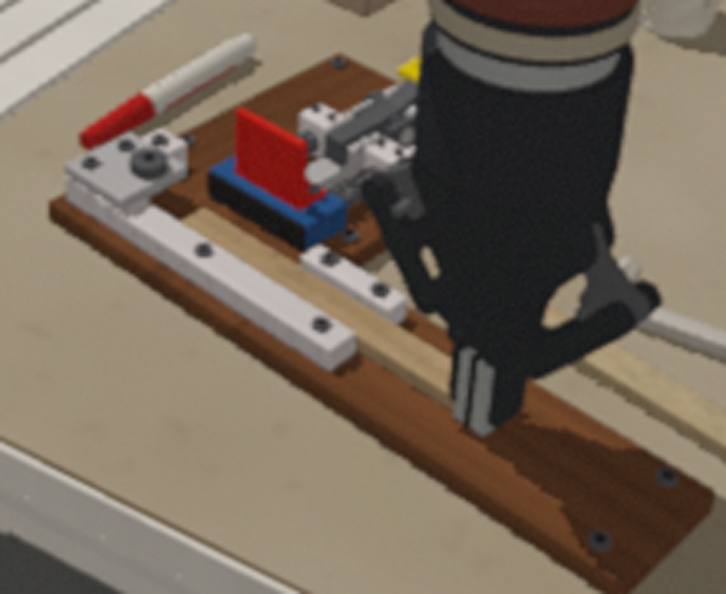

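The slat slides ahead of the fingers, its front end at about crop (200,215), heading under the drill plate. I continue slowly to the stop.

Request:
move_arm([
  [0,0.4,-0.1,0,0,0,-1],
  [0,0.5,0,0,0,0,-1],
  [0,0.5,0,0,0,0,-1],
  [0,0.5,0,0,0,0,-1],
  [0,0.4,0,0,0,0,-1],
  [0,0.3,0,0,0,0,-1],
  [0,0.2,0,0,0,0,-1],
  [0,0,0,0,0,0,-1],
  [0,0,0,0,0,0,-1],
])

```text
time: 9.13
tool_pos: [0.4329, -0.1301, 0.0343]
tool_rot: [-0.0, 0.06, 0.998, 0.0]
contact_force: [-0.2, 0.7, -1.0]
gripper_width: 0.0
grasp_force: 0.0
```

```bash
python3 s.py
```

```text
t 9.13 tip jig mm [   8.9 -131.2] 15.3 yaw err -0.01 z axis [-0.  0. -1.] F jig [-0.3  0.6] -1.0 w 0.0
```

Request:
move_arm([
  [0,0.2,0,0,0,0,-1],
  [0,0.2,0,0,0,0,-1],
  [0,0.1,0,0,0,0,-1],
  [0,0,0,0,0,0,-1],
  [0,0,0,0,0,0,-1],
])

```text
time: 9.55
tool_pos: [0.4335, -0.1252, 0.0343]
tool_rot: [-0.0, 0.06, 0.998, 0.0]
contact_force: [0.7, 0.5, 0.4]
gripper_width: -0.001
grasp_force: 0.0
```

```bash
python3 s.py
```

```text
t 9.55 tip jig mm [   8.9 -126.3] 15.3 yaw err -0.02 z axis [-0.  0. -1.] F jig [0.6 0.6] 0.4 w -0.001
```

Request:
move_arm([
  [0,0.2,0,0,0,0,-1],
  [0,0.1,0,0,0,0,-1],
  [0,0.1,0,0,0,0,-1],
  [0,0,0,0,0,0,-1],
  [0,0,0,0,0,0,-1],
])

```text
time: 9.97
tool_pos: [0.434, -0.1211, 0.0343]
tool_rot: [0.0, 0.06, 0.998, 0.0]
contact_force: [-0.7, 0.3, 0.6]
gripper_width: 0.001
grasp_force: 0.0
```

```bash
python3 s.py
```

```text
t 9.97 tip jig mm [   8.9 -122.2] 15.3 yaw err -0.02 z axis [ 0.  0. -1.] F jig [-0.7  0.2] 0.6 w 0.001
```

Request:
move_arm([
  [0,0.1,0,0,0,0,-1],
  [0,0.1,0,0,0,0,-1],
  [0,0.1,0,0,0,0,-1],
  [0,0,0,0,0,0,-1],
  [0,0,0,0,0,0,-1],
])

```text
time: 10.38
tool_pos: [0.4343, -0.1182, 0.0343]
tool_rot: [-0.0, 0.06, 0.998, 0.0]
contact_force: [1.0, 0.1, -0.2]
gripper_width: -0.002
grasp_force: 0.0
```

```bash
python3 s.py;python3 - <<'E'
from h import *
from plant import manip
f=manip.grab_frame("scene"); np.savez("pics/s6.npz",**f); cv2.imwrite("pics/c6.png",cv2.resize(f["img"][240:380,250:410],None,fx=4.2,fy=4.2,interpolation=cv2.INTER_CUBIC))
j=np.load("jig.npz")
for P in [(9,58,21),(18,58,21),(0,-112,21),(18,-112,21)]:
    w=j["R"]@np.array(P[:2])/1000+j["o"]; print(P,((proj(f,[*w,P[2]/1000])-[250,240])*4.2).round())
E
```

```text
t 10.38 tip jig mm [   8.9 -119.3] 15.3 yaw err -0.02 z axis [-0.  0. -1.] F jig [0.9 0.2] -0.2 w -0.002
(9, 58, 21) [116. 232.]
(18, 58, 21) [134. 222.]
(0, -112, 21) [442. 457.]
(18, -112, 21) [477. 432.]
```

View pics/c6.png

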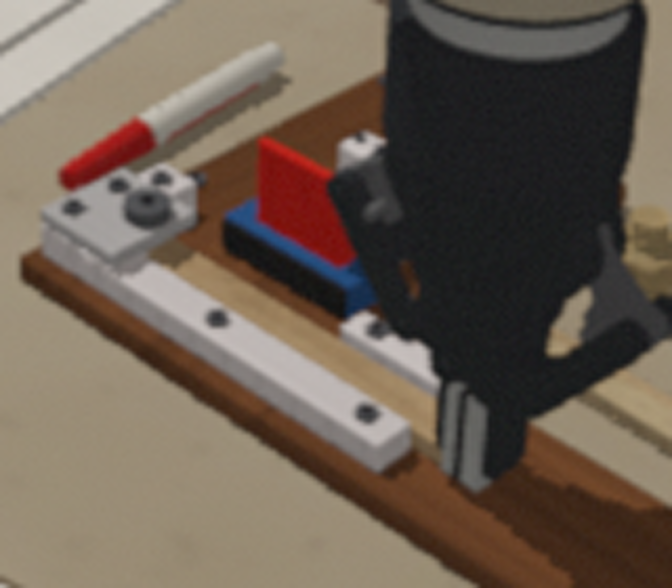

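The slat is already under the drill plate and lies along the fence. The fingers' leading edge, at crop (440,455), is nearly at the predicted home position of (442,457). I keep going in 1 mm steps until the force rises.

Request:
move_arm([
  [0,0.1,0,0,0,0,-1],
  [0,0.1,0,0,0,0,-1],
  [0,0.1,0,0,0,0,-1],
  [0,0,0,0,0,0,-1],
])

```text
time: 10.77
tool_pos: [0.4351, -0.1173, 0.0349]
tool_rot: [0.001, 0.06, 0.998, -0.003]
contact_force: [-0.8, -9.3, -0.3]
gripper_width: -0.004
grasp_force: 4.3
```

```bash
python3 s.py
```

```text
t 10.77 tip jig mm [   9.5 -118.4] 15.9 yaw err 0.04 z axis [ 0.001 -0.005 -1.   ] F jig [ 0.3 -9.3] -0.3 w -0.004
```

The force rose to 9 N at the stop, so the slat is home. I back off, lift, and go above the yellow pad.

Request:
move_arm([
  [0,-0.3,0,0,0,0,-1],
  [0,-0.7,0,0,0,0,-1],
  [0,-1,-0.5,0,0,0,-1],
  [0,0,-4,0,0,0,-1],
  [0,0,-4,0,0,0,-1],
  [-1.5,1.3,0,0,0,0,-1],
  [-2.6,2.2,0,0,0,0,-1],
  [-2.6,2.2,0,0,0,0,-1],
  [-2.6,2.2,0,0,0,0,-1],
  [-2.6,2.2,0,0,0,0,-1],
  [-2.2,2.2,0,0,0,0,-1],
  [-1.6,1.3,0,0,0,0,-1],
  [0,0,0,0,0,0,-1],
  [0,0,0,0,0,0,-1],
  [0,0,0,0,0,0,-1],
])

```text
time: 12.02
tool_pos: [0.6039, -0.0197, 0.119]
tool_rot: [-0.001, 0.06, 0.998, -0.0]
contact_force: [-0.3, 0.4, -1.2]
gripper_width: -0.001
grasp_force: 0.0
```

```bash
python3 s.py
```

```text
t 12.02 tip jig mm [165.4  -1.2] 100.0 yaw err -0.05 z axis [-0.001  0.    -1.   ] F jig [-0.3  0.3] -1.2 w -0.001
```

```bash
python3 - <<'E'
from h import *
from plant import manip
f=manip.grab_frame("top"); cv2.imwrite("pics/c7.png",cv2.resize(f["img"][200:380,300:540],None,fx=3.3,fy=3.3,interpolation=cv2.INTER_CUBIC))
j=np.load("jig.npz")
for P in [(0,-112,21),(18,-112,21),(164,0,46)]:
    w=j["R"]@np.array(P[:2])/1000+j["o"]; print(P,((proj(f,[*w,P[2]/1000])-[300,200])*3.3+1.2).round())
E
```

```text
(0, -112, 21) [439. 458.]
(18, -112, 21) [441. 422.]
(164, 0, 46) [250. 101.]
```

View pics/c7.png

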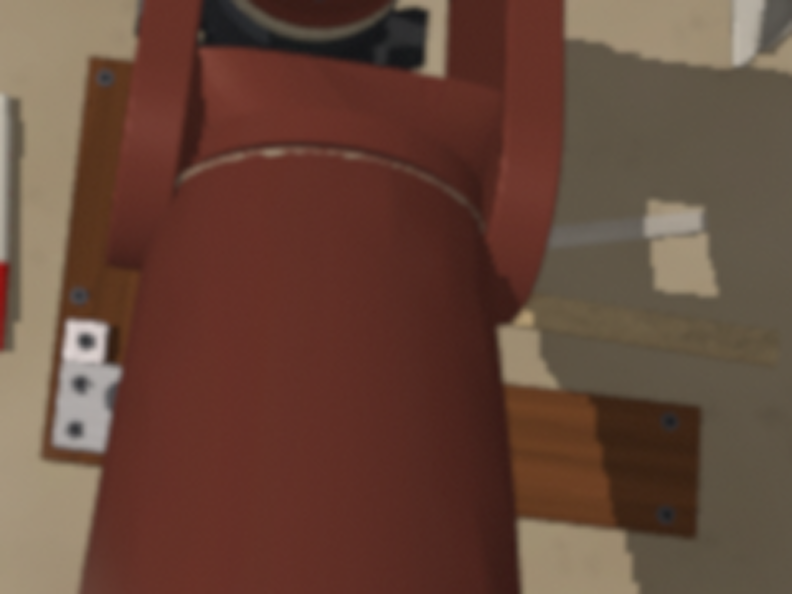

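The arm blocks the view of the slat, but nothing of it shows past crop x = 510, which fits with it being home. Next I come down to the pad.

Request:
move_arm([
  [0,0.1,2.5,0,0,0,-1],
  [0,0,2,0,0,0,-1],
  [0,0,0.5,0,0,0,-1],
  [0,0,0.3,0,0,0,-1],
  [0,0,0.3,0,0,0,-1],
  [0,0,0.2,0,0,0,-1],
  [0,0,0.2,0,0,0,-1],
  [0,0,0,0,0,0,-1],
  [0,0,0,0,0,0,-1],
])

```text
time: 12.82
tool_pos: [0.6056, -0.0188, 0.0617]
tool_rot: [0.001, 0.06, 0.998, -0.0]
contact_force: [-2.1, -1.4, 5.3]
gripper_width: -0.004
grasp_force: 2.6
```

```bash
python3 s.py
```

```text
t 12.82 tip jig mm [ 1.67e+02 -1.00e-01] 42.7 yaw err -0.04 z axis [ 0.003 -0.001 -1.   ] F jig [-2.  -1.7] 5.3 w -0.004
```

Request:
move_arm([
  [0,0,0.2,0,0,0,-1],
  [0,0,0.2,0,0,0,-1],
  [0,0,0.2,0,0,0,-1],
  [0,0,0.1,0,0,0,-1],
  [0,0,0,0,0,0,-1],
  [0,0,0,0,0,0,-1],
])

```text
time: 13.32
tool_pos: [0.6082, -0.019, 0.0563]
tool_rot: [0.004, 0.06, 0.998, -0.001]
contact_force: [2.6, -2.2, 11.8]
gripper_width: -0.002
grasp_force: 5.9
```

```bash
python3 s.py
```

```text
t 13.32 tip jig mm [169.8  -0. ] 37.3 yaw err -0.03 z axis [ 0.008 -0.002 -1.   ] F jig [ 2.8 -1.8] 11.8 w -0.002
```

Request:
move_arm([
  [0,0,0.15,0,0,0,-1],
  [0,0,0,0,0,0,-1],
  [0,0,0,0,0,0,-1],
  [0,0,-0.5,0,0,0,-1],
  [0,0,-1,0,0,0,-1],
  [0,0,-2,0,0,0,-1],
  [0,0,-3,0,0,0,-1],
  [0,0,-4,0,0,0,-1],
  [0,4,-3,0,0,0,-1],
  [0,4,-1,0,0,0,-1],
  [0,4,0,0,0,0,-1],
  [0,4,0,0,0,0,-1],
  [0,4,0,0,0,0,-1],
  [0,4,0,0,0,0,-1],
  [0,2,0,0,0,0,-1],
  [0,0,0,0,0,0,-1],
  [0,0,0,0,0,0,-1],
])

```text
time: 14.73
tool_pos: [0.634, 0.2345, 0.1897]
tool_rot: [-0.001, 0.059, 0.998, -0.0]
contact_force: [-0.4, -0.5, -0.1]
gripper_width: 0.002
grasp_force: 0.0
```

```bash
python3 s.py; python3 - <<'E'
from h import *
from plant import manip
f=manip.grab_frame("top"); cv2.imwrite("pics/c8.png",cv2.resize(f["img"][200:380,300:540],None,fx=3.3,fy=3.3,interpolation=cv2.INTER_CUBIC))
E
```

```text
t 14.73 tip jig mm [164.9 254.7] 170.7 yaw err 0.11 z axis [-0.002 -0.001 -1.   ] F jig [-0.4 -0.6] -0.1 w 0.002
```

View pics/c8.png

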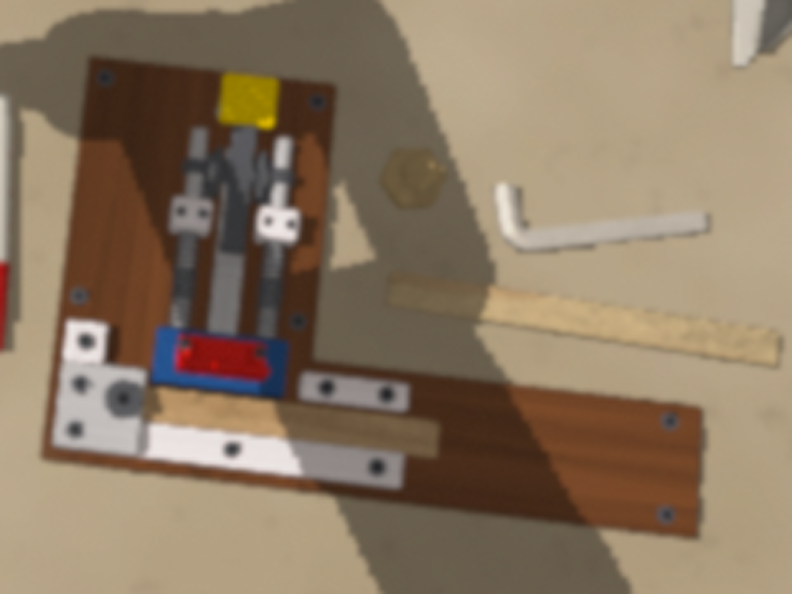

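The jaw has closed on the slat: the red plate is at crop (222,357), about 14 mm open. The slat's rear end, at crop (439,422)-(438,457), matches the predicted home position, and the other things haven't moved.

```bash
python3 -c "
from plant import manip
print(manip.job_done())"
```

```text
the job is handed in; nothing more can be done
None
```

The slat is home against the end stop and clamped by the jaw, the other things on the worktop are where they were, and the job was handed in after about 15 s of the 45 s allowed.

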